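# Latch the orange battery box

## Robot

A 6-joint arm with a two-finger parallel gripper is mounted at the origin on a cart in front of the work surface, level with it; the furniture and walls round the work are solid. World frame = base frame: x ahead of the robot, y to its left, z up, the work surface at z = 0. Lengths are in m, angles in degrees, forces in N, time in s.
With the tool pointing down it reaches from about 0.375 to 0.975 m from the base axis. Payload 3.8 kg.
Tool frame: the origin (TCP) lies on the centre line of the jaws, within the pads' length; the fingertips stand 25 mm ahead of it and the grasp point (between the pads) lies 6 mm ahead of it; z points along the fingers, y is the line along which they close (so a half turn about z gives the same grasp; the last joint's range is limited). The gripper opens to 88 mm and grips with 3 to 60 N. Pads are 18 mm wide; open, the fingers measure 123 mm over their backs; the gripper's body (75 mm by 187 mm) begins 45 mm behind the grasp point.
Start: joints at [67.672, 15.12, 91.902, -0, 72.978, -2.114], TCP at [0.233, 0.633, 0.238] pointing down, gripper open.
Joint ranges: [-150.88, 150.88], [-54.13, 125.18], [17.81, 147.31], [-75.09, 255.09], [0, 152.58], [-146.25, 146.25]. Speed limits (degrees/s): [147.25, 147.25, 180, 180, 180, 180].

## Interface

Orientations are given as a 3x3 rotation matrix whose columns are the frame's x, y, z axes.
In Python, from plant import ctrl, eyes gives the robot as it stands.
- The arm moves only by the tool drive_tool, never from a script. Its arguments are lists of equal length, an entry for each row: "translation": the shift along the world's x, y, z in mm, a list of three; "rot": the turn, a rotation vector about the world's x, y, z in rad, a list of three; "jaw": the finger opening in mm, from 0 to 88.1. A call has 1 to 12 rows; each row is the pose to reach, as a shift and turn from the pose commanded when the call began; what a row does not reach only later rows make up. A row lasts 1/12 s, in which the tool goes at most 41.7 mm and 7.16 degrees, less where a joint would pass 70% of its speed; a pose out of reach is approached as far as the arm can. A call with a gripper value outside its range is refused whole. The fingers move at their own pace and stop on an object; "force" is the grip in N (left out, the last holds). Time passes only in rows, so rows that repeat a pose let the fingers close. It gives the time, the measured TCP pose, the force, the opening and the grip force at its end, in the units of the state.
- ctrl.state(): the state, without advancing time (a new reading comes with each control period).
- eyes.camera(name): name is "scene" or "top" or "wrist"; returns a dict with "color" (420x560x3 uint8, red, green, blue), "fx", "fy", "cx", "cy" (pixels), "cam_to_world" (4x4, takes a point from camera to world coordinates). Camera axes: x right, y down, z forward; pixel columns grow to the right and rows downward; lengths in m; the calibration is good to about 2 mm. A picture is of the moment at which its call begins. There is no depth.
- ctrl.close_job(): hands the job in; it is judged then, once.
The state is a dict: "time": time; "q": joint angles; "joint_velocities": joint speeds; "tau": joint torques, N m; "ee_pos": TCP position; "tcp_rot": TCP orientation; "ft_force": force on the tool from outside, world axes, zero at the start; "wrist_torque": the same for the moment, N m; "width": opening from 0.0 (shut) to 1.0 (fully open); "gripper_force": force on a finger pad.
Only numpy, scipy, OpenCV 4.12 (cv2) and the standard library are available. Lean on these libraries where they do the work, as an engineer would, in place of code of your own. Each camera call takes 0.05 s, during which the arm holds its last target. There are 200 camera calls.

## Task

Close the draw latch of the orange battery box: swing its wire bail over so that the bar drops behind the keeper hook on the orange end cover, then press the orange lever right down past centre, so that the cover is drawn up tight against the case and stays so by itself. Do not touch the blue battery box; it is to stay open.

Things in the scene. Friction and masses are not known exactly. Their poses are not given: they have to be found in the camera images.
- orange_case: Box to latch: grey case, orange end cover and lever, 172x84x55 mm, fixed. Origin: underside, centre line; x runs from case to cover (away from robot), z up. Latch on y=0: lever pivot at x -5, z 67 mm. Keeper on the cover: hook 24 mm wide, post x 45-49 (40-44 once shut), lip to +x, top z 78; behind it a ledge, z 64.5, for the bar.
- orange_bail_tab (a point): Middle of the upper face of the black pull tab (24x26x4 mm) at the free end of the orange box's wire bail. The bail turns on a pin 22 mm from the lever's pivot, 12 deg below the lever's line (on its -x side); pin to bar 75 mm, to tab 89 mm. Starts 46-64 deg above level, leaning to the cover; friction holds it; a 1 N push on the tab moves it.
- orange_bail_bar (a point): Centre of the bail's steel bar, 9 mm thick, 44 mm wide. Lowered below about 35 degrees with the lever up, the bail drops by its own weight and the bar clears the hook's lip by 4-8 mm and rests on the ledge behind it (+x side), its centre at z 69 mm of the case. With the lever lowered first it would not reach.
- orange_lever (a joint): Orange lever (rad): 0 = flat on the case pointing to -x of the case (latched, end stop); starts upright at 1.48-1.62, swings down towards the robot. Paddle 22 mm wide, 5 thick, reaching 75 mm from the pivot. Stays where left unless the bail pulls; under 8 N at 55 mm from the pivot closes it; passes centre near 0.15 and stays shut.
- orange_cover (a joint): Gap of the orange end cover along the case's x (m): 0 = shut. A springy seal holds it open at 0.005 at the start (7 N, rising to 29 N shut); only the closed latch keeps it shut.
- blue_case: A second, fixed box of the same make and size with blue cover and blue lever, latch open, not to be touched. Origin and axes as for the orange one; its raised latch stands up to 170 mm above the bench.

How it is judged:
By the outcome, as a careful person would: the job done as asked, in the order asked, and still so for the second after the job is handed in, with the robot touching nothing.
It also fails if it takes over 38 s, if anything falls off the work surface, if the arm or the gripper's body presses on something with over 40 N, if the wrist force passes 120 N, or if a joint passes its speed limit or range.

## Working session

There is one attempt and no reset: what is moved stays moved. The work goes in short steps, Python scripts to look and compute and a tool call to move; the robot and the scene stay as the last step left them, time stands still between calls to the robot, and variables do not carry over. Pictures are saved under pics/ and viewed, at most 10 in all, crops included, and the job is handed in when it is done.

Besides the shell and the picture viewer there is one more tool, called after ">>>" as name(argument=value, ...), one argument or row to a line, values as JSON. drive_tool: Moves the arm, as the interface text tells. Its arguments: {"type":"object","properties":{"translation":{"type":"array","items":{"type":"array","items":{"type":"number"}}},"rot":{"type":"array","items":{"type":"array","items":{"type":"number"}}},"jaw":{"type":"array","items":{"type":"number"}},"force":{"type":"number"}},"required":["translation","rot","jaw"]}

```bash
mkdir -p pics; cat > h.py <<'E'
import numpy as np,cv2
from plant import ctrl,eyes
def snap(n,f=None):
    c=eyes.camera(n)
    cv2.imwrite(f or f'pics/{n}.png',c['color'][...,::-1]); return c
def ray(c,u,v):
    M=np.array(c['cam_to_world']); d=M[:3,:3]@np.array([(u-c['cx'])/c['fx'],(v-c['cy'])/c['fy'],1]); return M[:3,3],d
def onz(c,u,v,z):
    o,d=ray(c,u,v); return o+d*(z-o[2])/d[2]
def proj(c,p):
    M=np.array(c['cam_to_world']); q=M[:3,:3].T@(np.array(p)-M[:3,3]); return c['fx']*q[0]/q[2]+c['cx'],c['fy']*q[1]/q[2]+c['cy']
def tri(c1,p1,c2,p2):
    o1,d1=ray(c1,*p1);o2,d2=ray(c2,*p2)
    s=np.linalg.lstsq(np.c_[d1,-d2],o2-o1,rcond=None)[0]
    a,b=o1+d1*s[0],o2+d2*s[1]; return (a+b)/2,np.linalg.norm(a-b)
E
python3 - <<'E'
from h import *
import pickle
C={n:snap(n) for n in('scene','top')}
pickle.dump(C,open('c0.pkl','wb'))
cv2.imwrite('pics/both.png',cv2.resize(np.hstack([C['scene']['color'],C['top']['color']])[...,::-1],(800,300)))
for n in C: print(n,np.round(C[n]['cam_to_world'],3).tolist(),C[n]['fx'])
s=ctrl.state();print(s['time'],s['ee_pos'],np.round(s['tcp_rot'],3).tolist())
E
```

```text
scene [[0.758, -0.426, 0.494, 0.173], [-0.652, -0.517, 0.555, -0.329], [0.019, -0.743, -0.669, 0.643], [0.0, 0.0, 0.0, 1.0]] 386.2684049179987
top [[-0.028, -0.999, 0.043, 0.539], [-0.999, 0.027, -0.019, 0.125], [0.018, -0.043, -0.999, 0.929], [0.0, 0.0, 0.0, 1.0]] 537.43118321573
0.1 [0.23298429 0.6328446  0.23651758] [[-0.938, 0.346, -0.001], [0.346, 0.938, -0.002], [0.0, -0.002, -1.0]]
```

View pics/scene.png

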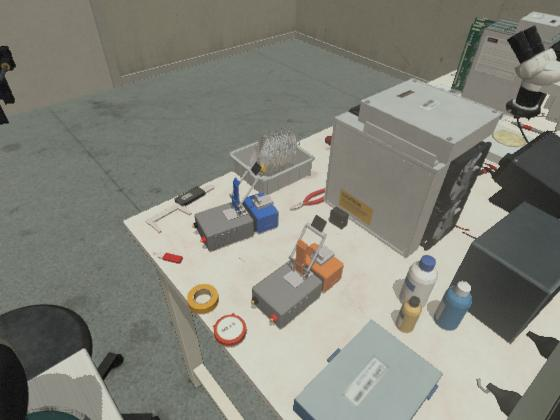

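View pics/top.png

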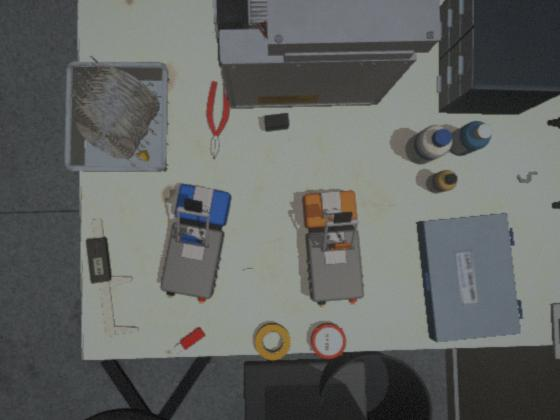

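The scene and top views show the orange box at about (298,280) and (333,247). The blue box is to its left, at about (197,240) in the top view, and the tall PC is beyond. I'll crop both views and measure the outline.

```bash
python3 - <<'E'
from h import *
import pickle
C=pickle.load(open('c0.pkl','rb'))
a=cv2.resize(C['top']['color'][180:310,285:385],None,fx=4,fy=4,interpolation=2)
b=cv2.resize(C['scene']['color'][205:335,245:345],None,fx=4,fy=4,interpolation=2)
cv2.imwrite('pics/crop.png',np.hstack([a,b])[...,::-1])
t=C['top']; h=cv2.cvtColor(t['color'],cv2.COLOR_RGB2HSV)
m=cv2.inRange(h,(5,130,80),(20,255,255)); m[:180]=0;m[310:]=0;m[:,:290]=0;m[:,380:]=0
m[:,:]*=1
ys,xs=np.nonzero(m);print('orange',xs.min(),xs.max(),ys.min(),ys.max())
# whole box outline: not bench-bright
r=t['color'][180:310,285:385].astype(int); mm=((r.max(2)-r.min(2)>90)|(r.max(2)<150)).astype(np.uint8)
mm=cv2.morphologyEx(cv2.morphologyEx(mm,3,np.ones((9,9))),2,np.ones((9,9)))
cs=max(cv2.findContours(mm,0,2)[0],key=cv2.contourArea)
(cx,cy),wh,ang=cv2.minAreaRect(cs); bx=cv2.boxPoints(((cx+285,cy+180),wh,ang));print(bx,wh,ang)
P=np.array([onz(t,*p,0.05) for p in bx]);print(P.round(4)); print(np.linalg.norm(np.diff(P,axis=0),axis=1))
E
```

```text
orange 304 355 191 302
[[285. 180.]
 [384. 180.]
 [384. 309.]
 [285. 309.]] (129.0, 99.0) 90.0
[[ 0.6323  0.0778  0.05  ]
 [ 0.628  -0.0854  0.05  ]
 [ 0.417  -0.0775  0.05  ]
 [ 0.4219  0.084   0.05  ]]
[0.16322189 0.21112263 0.16153981]
```

View pics/crop.png

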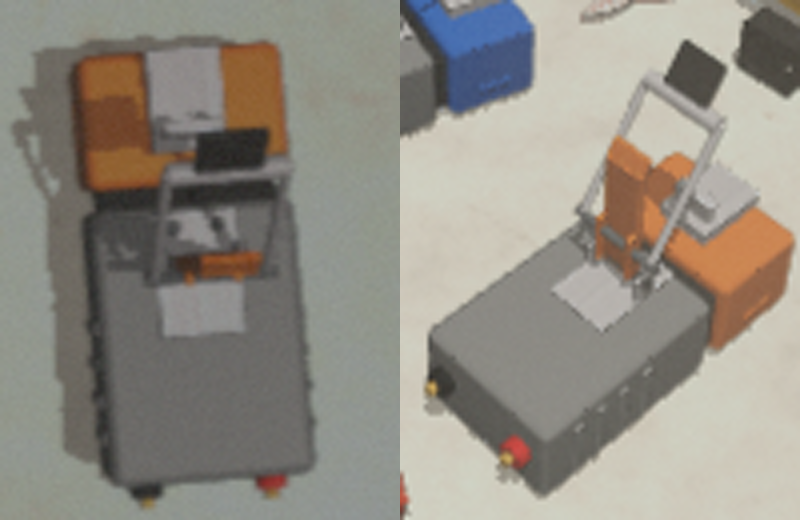

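The crop shows the top-face corners at (78,55), (280,43), (315,470) and (113,485) in the top half. The tab is at (232,150) in the top half and (695,75) in the scene half. The lever tip is near (225,262) and (630,150).

```bash
python3 - <<'E'
from h import *
import pickle
C=pickle.load(open('c0.pkl','rb')); t,s=C['top'],C['scene']
T=lambda u,v:(u/4+285-.4,v/4+180-.4)
S=lambda u,v:((u-400)/4+245-.4,v/4+205-.4)
P=np.array([onz(t,*T(*p),0.055) for p in [(78,55),(280,43),(315,470),(113,485)]]);print(P.round(4),np.linalg.norm(np.roll(P,-1,0)-P,axis=1).round(4))
ax=(P[0]+P[1]-P[2]-P[3])/2; a=np.arctan2(ax[1],ax[0]); c=P.mean(0); X=np.array([np.cos(a),np.sin(a),0]);Y=np.array([-X[1],X[0],0])
print('yaw',np.degrees(a),'centre',c,'len',np.linalg.norm(ax))
for n,p,q in [('tab',(232,150),(695,75)),('bar',(228,170),(683,105)),('levtip',(225,258),(630,148)),('barL',(165,178),(650,82)),('barR',(290,163),(716,125))]:
    w,e=tri(t,T(*p),s,S(*q)); print(n,w.round(4),'err',round(e,4),'case', ((w-c)@X).round(4),((w-c)@Y).round(4))
print('pivot y line: yaw-based')
# keeper hook, label on case
for p in [(190,128),(202,310),(185,60)]: print(onz(t,*T(*p),0.06).round(4))
# check box near/far corners in scene
for p in [(430,335),(545,440),(708,290)]: print('scene corner z.055',onz(s,*S(*p),0.055).round(4))
E
```

```text
[[ 0.6091  0.0475  0.055 ]
 [ 0.6118 -0.0353  0.055 ]
 [ 0.4379 -0.0434  0.055 ]
 [ 0.4343  0.0387  0.055 ]] [0.0829 0.1741 0.0823 0.175 ]
yaw 2.778258811741608 centre [0.5232835  0.00187675 0.055     ] len 0.17451327423566396
tab [0.5644 0.0039 0.1654] err 0.0012 case 0.0412 0.0
bar [0.5577 0.0033 0.151 ] err 0.0011 case 0.0345 -0.0003
levtip [0.5259 0.0041 0.1433] err 0.0008 case 0.0027 0.0021
barL [0.5564 0.0253 0.15  ] err 0.0014 case 0.0342 0.0218
barR [ 0.5587 -0.018   0.1541] err 0.0034 case 0.0345 -0.0216
pivot y line: yaw-based
[0.5778 0.0034 0.06  ]
[0.5041 0.001  0.06  ]
[0.6055 0.0045 0.06  ]
scene corner z.055 [0.4324 0.0345 0.055 ]
scene corner z.055 [ 0.4364 -0.0432  0.055 ]
scene corner z.055 [ 0.5517 -0.0303  0.055 ]
```

>>> drive_tool(
  translation=[
    [298,-631,25],
    [298,-631,25],
    [298,-631,25],
    [298,-631,25],
    [298,-631,25],
    [298,-631,25],
    [298,-631,25],
    [298,-631,25],
    [298,-631,25],
    [298,-631,25],
    [298,-631,25],
    [298,-631,25],
  ],
  rot=[
    [0,0,0.03],
    [0,0,0.07],
    [0,0,0.1],
    [0,0,0.14],
    [0,0,0.17],
    [0,0,0.2],
    [0,0,0.24],
    [0,0,0.27],
    [0,0,0.3],
    [0,0,0.34],
    [0,0,0.37],
    [0,0,0.4],
  ],
  jaw=[0,0,0,0,0,0,0,0,0,0,0,0],
  force=30,
)

```text
time: 1.1
ee_pos: [0.4467, 0.1796, 0.2555]
tcp_rot: [[-0.999, -0.049, -0.0], [-0.049, 0.999, -0.0], [0.0, -0.0, -1.0]]
ft_force: [-0.0, 0.2, 0.4]
width: 0.114
gripper_force: 0.0
```

>>> drive_tool(
  translation=[
    [75,-165,0],
    [75,-165,0],
    [75,-165,0],
    [75,-165,0],
    [75,-165,0],
    [75,-165,0],
    [75,-165,0],
  ],
  rot=[
    [0,0,0],
    [0,0,0],
    [0,0,0],
    [0,0,0],
    [0,0,0],
    [0,0,0],
    [0,0,0],
  ],
  jaw=[0,0,0,0,0,0,0],
)

```text
time: 1.68
ee_pos: [0.5213, 0.0159, 0.255]
tcp_rot: [[-0.999, -0.045, -0.001], [-0.045, 0.999, 0.001], [0.001, 0.001, -1.0]]
ft_force: [0.4, 0.0, 0.7]
width: 0.01
gripper_force: 0.0
```

```bash
python3 - <<'E'
from h import *
s=snap('scene');w=snap('wrist');t=snap('top')
a=cv2.resize(s['color'][180:330,230:380],(560,560),interpolation=2)
cv2.imwrite('pics/b.png',cv2.resize(np.hstack([a,cv2.resize(w['color'],(560,560))]),(800,400))[...,::-1])
print(ctrl.state()['ee_pos'],ctrl.state()['width'])
E
```

```text
[0.52094953 0.01771574 0.25530596] 0.006711303842150719
```

View pics/b.png

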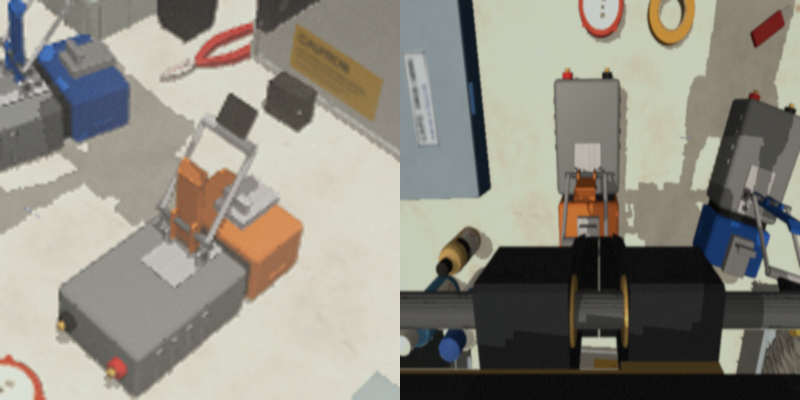

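The picture shows the gripper's long side across the box, along y. The bail and lever stand clear, with the fingers above them.

>>> drive_tool(
  translation=[
    [10,-14,0],
    [10,-14,-30],
    [10,-14,-60],
    [10,-14,-72],
    [10,-14,-72],
    [15,-14,-72],
    [20,-14,-72],
    [25,-13,-73],
    [30,-13,-75],
  ],
  rot=[
    [0,0,0],
    [0,0,0],
    [0,0,0],
    [0,0,0],
    [0,0,0],
    [0,0,0],
    [0,0,0],
    [0,0,0],
    [0,0,0],
  ],
  jaw=[0,0,0,0,0,0,0,0,0],
)

```text
time: 2.58
ee_pos: [0.5538, 0.0039, 0.1828]
tcp_rot: [[-0.999, -0.048, 0.004], [-0.048, 0.999, -0.0], [-0.004, -0.0, -1.0]]
ft_force: [0.0, 0.5, -1.0]
width: 0.003
gripper_force: 0.0
```

>>> drive_tool(
  translation=[
    [6,0,-4],
    [11,1,-8],
    [16,1,-13],
    [20,1,-18],
    [24,1,-24],
    [28,1,-30],
    [31,2,-36],
    [33,2,-42],
    [33,2,-42],
  ],
  rot=[
    [0,0,0],
    [0,0,0],
    [0,0,0],
    [0,0,0],
    [0,0,0],
    [0,0,0],
    [0,0,0],
    [0,0,0],
    [0,0,0],
  ],
  jaw=[0,0,0,0,0,0,0,0,0],
)

```text
time: 3.33
ee_pos: [0.5833, 0.0057, 0.1361]
tcp_rot: [[-0.999, -0.047, -0.004], [-0.047, 0.999, 0.0], [0.004, 0.0, -1.0]]
ft_force: [-0.9, -0.4, 0.2]
width: -0.0
gripper_force: 0.0
```

```bash
python3 - <<'E'
from h import *
s=snap('scene');w=snap('top')
a=cv2.resize(s['color'][180:330,230:380],(560,560),interpolation=2)
b=cv2.resize(w['color'][170:320,260:410],(560,560),interpolation=2)
cv2.imwrite('pics/c.png',cv2.resize(np.hstack([a,b]),(800,400))[...,::-1])
E
```

```text
(no output)
```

View pics/c.png

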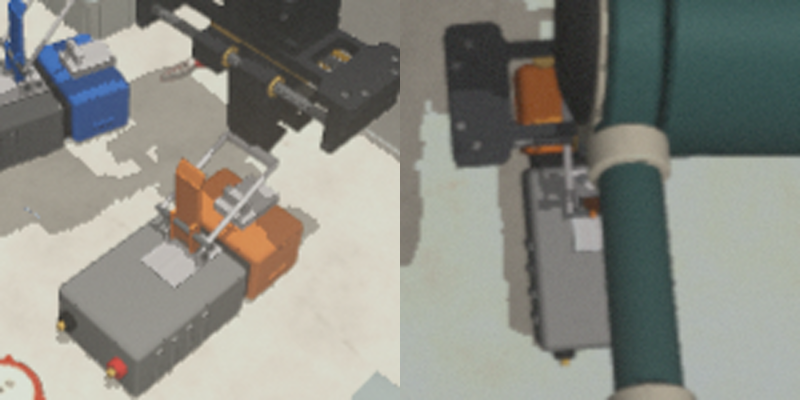

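```bash
python3 - <<'E'
from h import *
s=snap('scene')
O=np.array([.526,.002,0]);a=np.radians(2.78);X=np.array([np.cos(a),np.sin(a),0]);Y=np.array([-np.sin(a),np.cos(a),0])
for n,u,v,y in[('barR',275,155,-.022),('barL',222,135,.022),('levtip',190,165,0)]:
    o,d=ray(s,230+u*.375-.4,180+v*.375-.4); k=((O-o)@Y+y)/(d@Y); p=o+k*d; x,z=(p-O)@X,p[2]; print(n,x.round(4),z.round(4),np.degrees(np.arctan2(z-.0885,x+.0096)))
print(ctrl.state()['ee_pos'],ctrl.state()['ft_force'])
E
```

```text
barR 0.0573 0.132 33.02427973233611
barL 0.0514 0.1235 29.875143796727457
levtip -0.0066 0.1498 87.163301402645
[0.58424065 0.00561318 0.13824493] [0.09881005 0.2209671  0.03677993]
```

```bash
python3 - <<'E'
from h import *
s=snap('scene')
cv2.imwrite('pics/d.png',cv2.resize(s['color'][200:280,280:360],(560,560),interpolation=2)[...,::-1])
p=np.array(ctrl.state()['ee_pos'])
for q in [p-[0,0,.025],p-[.009,.0,.025],p-[0,.018,.025]]: u,v=proj(s,q); print((u-280)*7,(v-200)*7)
E
```

```text
301.77147330804473 264.89853852946237
278.6402280681074 279.91972758774614
349.2099493607768 301.45217526853804
```

View pics/d.png

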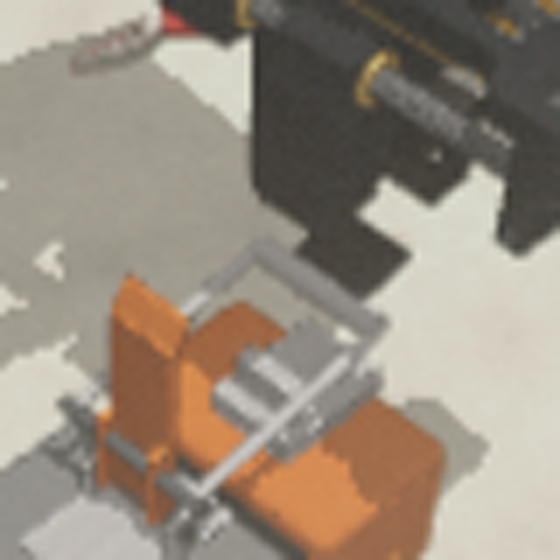

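The crop shows the bail at about 31°, with its bar from (265,245) to (385,325). The fingers sit on the tab just beyond the bar. I'll keep pressing it down.

>>> drive_tool(
  translation=[
    [4,0,-5],
    [7,0,-10],
    [10,0,-15],
    [12,1,-20],
    [14,1,-25],
    [15,1,-30],
    [16,1,-35],
    [16,1,-35],
  ],
  rot=[
    [0,0,0],
    [0,0,0],
    [0,0,0],
    [0,0,0],
    [0,0,0],
    [0,0,0],
    [0,0,0],
    [0,0,0],
  ],
  jaw=[0,0,0,0,0,0,0,0],
)

```text
time: 4.2
ee_pos: [0.5998, 0.0066, 0.102]
tcp_rot: [[-0.999, -0.047, -0.002], [-0.047, 0.999, 0.0], [0.002, 0.0, -1.0]]
ft_force: [0.7, 0.0, -0.5]
width: 0.002
gripper_force: 0.0
```

```bash
python3 - <<'E'
from h import *
s=snap('scene')
cv2.imwrite('pics/e.png',cv2.resize(s['color'][200:280,280:360],(560,560),interpolation=2)[...,::-1])
print(ctrl.state()['ee_pos'],ctrl.state()['ft_force'])
E
```

```text
[0.5999551  0.00660905 0.1025569 ] [ 1.13494384 -0.21840739 -0.08711205]
```

View pics/e.png

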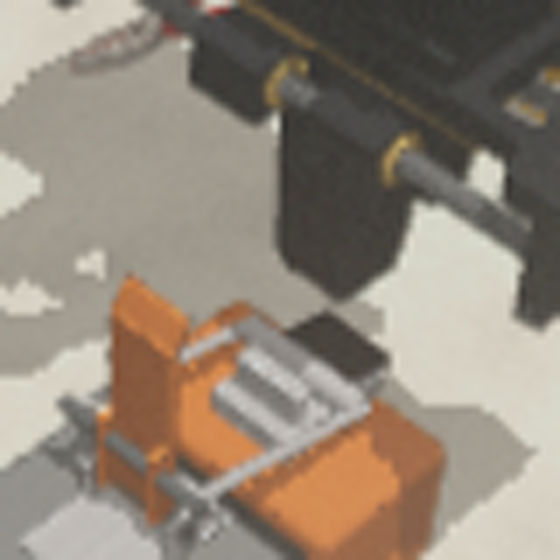

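The bail has dropped. Its bar runs from (235,320) to (365,400), beyond the hook and down on the cover, and the fingers are clear. Next I check its height, then raise the fingers and move to the lever's +x face.

```bash
python3 - <<'E'
from h import *
s=snap('scene','pics/e2.png')
O=np.array([.526,.002,0]);a=np.radians(2.78);X=np.array([np.cos(a),np.sin(a),0]);Y=np.array([-np.sin(a),np.cos(a),0])
for n,u,v,y in[('barR',365,400,-.022),('barL',240,325,.022),('lip',290,395,-.0)]:
    o,d=ray(s,280+u/7-.4,200+v/7-.4); k=((O-o)@Y+y)/(d@Y); p=o+k*d; print(n,((p-O)@X).round(4),p[2].round(4))
E
```

```text
barR 0.0642 0.0739
barL 0.0602 0.0729
lip 0.0588 0.0619
```

>>> drive_tool(
  translation=[
    [0,0,25],
    [0,0,48],
    [-25,-2,48],
    [-52,-3,48],
    [-52,-3,48],
  ],
  rot=[
    [0,0,0],
    [0,0,0],
    [0,0,0],
    [0,0,0],
    [0,0,0],
  ],
  jaw=[0,0,0,0,0],
)

```text
time: 4.72
ee_pos: [0.5444, 0.0036, 0.1515]
tcp_rot: [[-0.999, -0.047, -0.004], [-0.047, 0.999, -0.0], [0.004, 0.0, -1.0]]
ft_force: [-0.0, 0.4, -0.2]
width: 0.006
gripper_force: 0.0
```

>>> drive_tool(
  translation=[
    [-8,0,0],
    [-15,-1,-1],
    [-23,-1,-1],
    [-30,-2,-2],
    [-37,-2,-4],
    [-44,-2,-7],
    [-50,-2,-11],
    [-56,-3,-15],
    [-56,-3,-15],
  ],
  rot=[
    [0,0,0],
    [0,0,0],
    [0,0,0],
    [0,0,0],
    [0,0,0],
    [0,0,0],
    [0,0,0],
    [0,0,0],
    [0,0,0],
  ],
  jaw=[0,0,0,0,0,0,0,0,0],
)

```text
time: 5.47
ee_pos: [0.4905, 0.0006, 0.1351]
tcp_rot: [[-0.999, -0.047, -0.003], [-0.047, 0.999, 0.0], [0.003, 0.0, -1.0]]
ft_force: [-0.3, 0.2, -2.0]
width: 0.007
gripper_force: 0.0
```

```bash
python3 - <<'E'
from h import *
s=snap('scene')
cv2.imwrite('pics/f.png',cv2.resize(s['color'][190:310,240:360],(600,600),interpolation=2)[...,::-1])
print(ctrl.state()['ee_pos'],ctrl.state()['ft_force'])
E
```

```text
[0.4914266  0.00056272 0.13572962] [ 0.40433761 -0.3828931   0.21654902]
```

View pics/f.png

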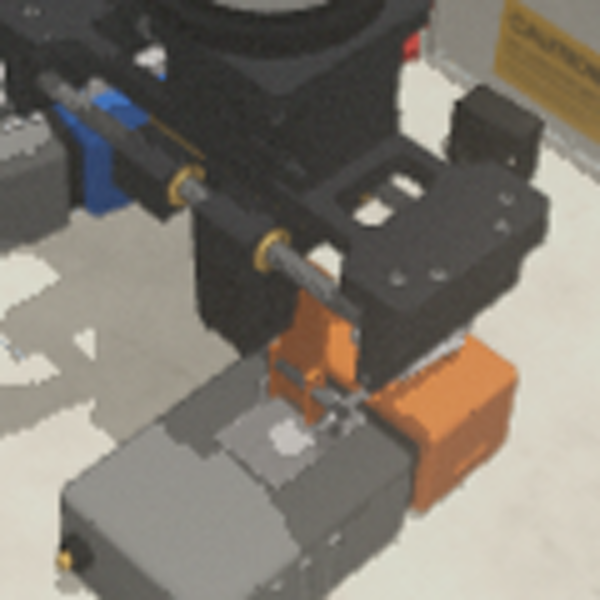

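```bash
python3 - <<'E'
from h import *
s=snap('scene','pics/g.png'); 
for p,(u0,v0,k) in [((.600,.0066,.1025),(280,200,7)),((.4914,.0006,.1357),(240,190,5))]:
  for dz in(.025,.01,0):
   print(dz,[[round((a-b)*k) for a,b in zip(proj(s,np.array(p)+[dx,dy,-dz]),(u0,v0))] for dx,dy in((-.009,-.0175),(-.009,.0175),(.009,-.0175))])
O=np.array([.526,.002,0]);a=np.radians(2.78);X=np.array([np.cos(a),np.sin(a),0]);Y=np.array([-np.sin(a),np.cos(a),0])
for th in(90,60,45):
  t=np.radians(th)
  print('lever',th,[[round((a-b)*5) for a,b in zip(proj(s,O+X*(-.005-r*np.cos(t))+Y*y+[0,0,.067+r*np.sin(t)]),(240,190))] for r,y in((.075,-.011),(.075,.011),(.02,-.011))])
E
```

```text
0.025 [[348, 377], [260, 307], [392, 347]]
0.01 [[353, 340], [264, 271], [398, 310]]
0 [[357, 316], [267, 246], [402, 285]]
0.025 [[257, 412], [193, 354], [295, 387]]
0.01 [[259, 384], [194, 326], [297, 359]]
0 [[260, 365], [194, 307], [298, 340]]
lever 90 [[328, 287], [284, 254], [319, 388]]
lever 60 [[252, 360], [208, 325], [300, 407]]
lever 45 [[219, 406], [176, 370], [292, 418]]
```

The picture and projections show the lever still upright, with its tip at (315,265). With the jaws shut, the fingertip corner at (240,350) sits about 30 mm higher than I assumed, so the fingers passed over the lever. I'll go back over it and come down lower.

>>> drive_tool(
  translation=[
    [0,0,30],
    [0,0,52],
    [30,1,52],
    [60,2,52],
    [60,2,52],
    [60,2,25],
    [60,2,-5],
    [60,2,-15],
    [60,2,-15],
  ],
  rot=[
    [0,0,0],
    [0,0,0],
    [0,0,0],
    [0,0,0],
    [0,0,0],
    [0,0,0],
    [0,0,0],
    [0,0,0],
    [0,0,0],
  ],
  jaw=[0,0,0,0,0,0,0,0,0],
)

```text
time: 6.32
ee_pos: [0.5495, 0.0027, 0.118]
tcp_rot: [[-0.999, -0.047, -0.008], [-0.047, 0.999, 0.0], [0.007, 0.001, -1.0]]
ft_force: [-1.0, -0.2, -1.1]
width: 0.005
gripper_force: 0.0
```

```bash
python3 - <<'E'
from h import *
s=snap('scene')
cv2.imwrite('pics/k.png',cv2.resize(s['color'][190:310,240:360],(600,600),interpolation=2)[...,::-1])
st=ctrl.state();p=np.array(st['ee_pos']);print(p,st['ft_force'],st['width'],st['time'])
for dz in(.025,.01,0,-.01):
   print(dz,[[round((a-b)*5) for a,b in zip(proj(s,p+[dx,dy,-dz]),(240,190))] for dx,dy in((-.009,-.0175),(-.009,.0175),(.009,-.0175))])
E
```

```text
[0.55108023 0.00266948 0.12009002] [-0.13550846  0.88604618  0.47266613] 0.006090369402163183 6.3667
0.025 [[370, 356], [306, 302], [404, 333]]
0.01 [[374, 329], [309, 276], [408, 306]]
0 [[376, 310], [310, 257], [410, 287]]
-0.01 [[378, 292], [312, 239], [413, 269]]
```

View pics/k.png

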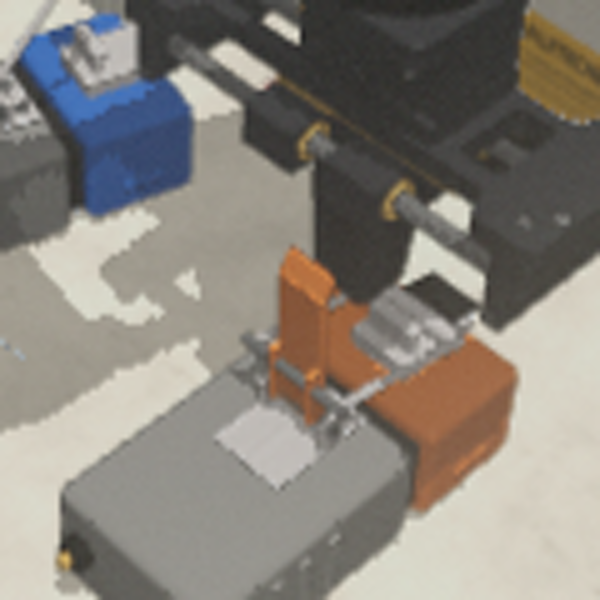

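The lever is upright, with its tip at about (305,265). The fingers are behind it on the +x side, and their bottom end is at (365,300), about level with the TCP. The bar is behind the hook. Now I push the lever along its arc.

>>> drive_tool(
  translation=[
    [-9,0,0],
    [-18,-1,0],
    [-26,-1,0],
    [-33,-2,-1],
    [-40,-2,-2],
    [-47,-2,-5],
    [-53,-2,-9],
    [-59,-3,-14],
    [-59,-3,-14],
  ],
  rot=[
    [0,0,0],
    [0,0,0],
    [0,0,0],
    [0,0,0],
    [0,0,0],
    [0,0,0],
    [0,0,0],
    [0,0,0],
    [0,0,0],
  ],
  jaw=[0,0,0,0,0,0,0,0,0],
)

```text
time: 7.12
ee_pos: [0.4922, -0.0004, 0.1069]
tcp_rot: [[-0.999, -0.047, -0.001], [-0.047, 0.999, 0.0], [0.001, 0.0, -1.0]]
ft_force: [1.1, 0.3, 1.4]
width: 0.005
gripper_force: 1.2
```

```bash
python3 - <<'E'
from h import *
s=snap('scene')
cv2.imwrite('pics/l.png',cv2.resize(s['color'][190:310,240:360],(600,600),interpolation=2)[...,::-1])
st=ctrl.state();p=np.array(st['ee_pos']);print(p,st['ft_force'],st['time'])
E
```

```text
[ 4.92514076e-01 -4.33151220e-04  1.07069762e-01] [ 0.09672333 -0.66093016  0.65240103] 7.1667
```

View pics/l.png

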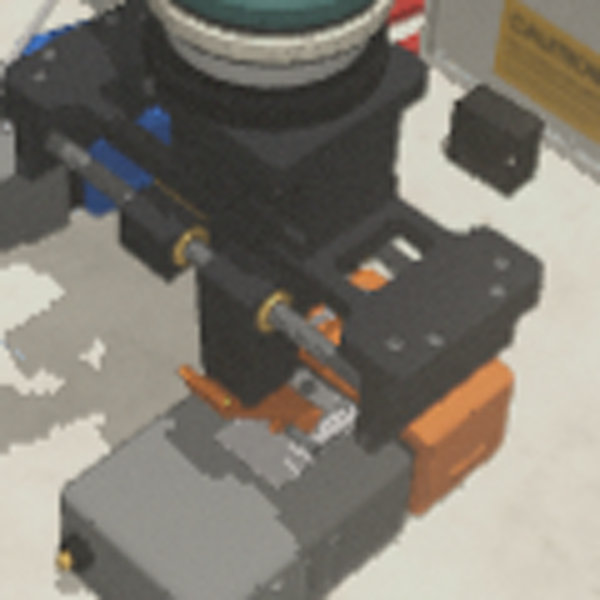

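The picture shows the lever folded well down, at about (215,390), with the fingertip on its upper face. I continue along the arc.

>>> drive_tool(
  translation=[
    [-5,0,-5],
    [-9,0,-11],
    [-13,0,-18],
    [-16,-1,-25],
    [-17,-1,-30],
    [-18,-1,-34],
    [-18,-1,-34],
  ],
  rot=[
    [0,0,0],
    [0,0,0],
    [0,0,0],
    [0,0,0],
    [0,0,0],
    [0,0,0],
    [0,0,0],
  ],
  jaw=[0,0,0,0,0,0,0],
)

```text
time: 7.75
ee_pos: [0.4736, -0.0012, 0.0718]
tcp_rot: [[-0.999, -0.047, -0.004], [-0.047, 0.999, 0.0], [0.004, 0.001, -1.0]]
ft_force: [-0.0, -0.1, -0.1]
width: 0.003
gripper_force: 0.0
```

>>> drive_tool(
  translation=[
    [0,0,-2],
    [0,0,-4],
    [0,0,-6],
    [0,0,-8],
    [0,0,-8],
  ],
  rot=[
    [0,0,0],
    [0,0,0],
    [0,0,0],
    [0,0,0],
    [0,0,0],
  ],
  jaw=[0,0,0,0,0],
)

```text
time: 8.17
ee_pos: [0.4751, -0.0013, 0.0683]
tcp_rot: [[-0.999, -0.047, -0.003], [-0.047, 0.999, 0.0], [0.003, 0.0, -1.0]]
ft_force: [-11.6, -0.3, 23.9]
width: 0.003
gripper_force: 12.0
```

>>> drive_tool(
  translation=[
    [0,0,-3],
    [0,0,-3],
    [0,0,15],
    [0,0,50],
    [0,0,90],
    [-30,80,110],
    [-50,110,120],
    [-70,150,120],
    [-80,190,120],
    [-80,230,120],
    [-80,230,120],
  ],
  rot=[
    [0,0,0],
    [0,0,0],
    [0,0,0],
    [0,0,0],
    [0,0,0],
    [0,0,0],
    [0,0,0],
    [0,0,0],
    [0,0,0],
    [0,0,0],
    [0,0,0],
  ],
  jaw=[0,0,0,0,0,0,0,0,0,0,0],
)

```text
time: 9.08
ee_pos: [0.3946, 0.2304, 0.1862]
tcp_rot: [[-0.999, -0.047, 0.001], [-0.047, 0.999, 0.001], [-0.001, 0.001, -1.0]]
ft_force: [1.0, -0.7, -0.5]
width: 0.004
gripper_force: 0.0
```

```bash
python3 - <<'E'
from h import *
import pickle
C=pickle.load(open('c0.pkl','rb'))
s=snap('scene');t=snap('top');print(ctrl.state()['ee_pos'],ctrl.state()['ft_force'],ctrl.state()['time'])
O=np.array([.526,.002,0]);a=np.radians(2.78);X=np.array([np.cos(a),np.sin(a),0]);Y=np.array([-np.sin(a),np.cos(a),0])
def vis(c,x,y,z):
    u,v=proj(c,O+X*x+Y*y+[0,0,z]); return c['color'][int(round(v)),int(round(u))].tolist()
for x in (-.09,-.085,-.08,-.075,-.07,-.06,-.05,-.04,-.03,-.02,-.01): print('lever',x,vis(t,x,0,.0695),vis(s,x,0,.0695))
def orange(c,f):
    m=cv2.inRange(cv2.cvtColor(c['color'],cv2.COLOR_RGB2HSV),(3,110,60),(20,255,255)); 
    return m
for nm,c in (('before',C['top']),('after',t)):
    # cover far edge: column profile along centre lines y=+-25mm
    out=[]
    for y in(-.03,-.025,.025,.03):
        xs=np.arange(.06,.11,.0003); v=np.array([vis(c,x,y,.055) for x in xs]).astype(int); g=v[:,0]-v[:,2]; k=np.nonzero(g>60)[0]; out.append(xs[k[-1]].round(4) if len(k) else None)
    print(nm,'cover far edge',out)
for nm,c in (('before',C['top']),('after',t)):
    out=[]
    for y in(-.033,-.03,.03,.033):
        xs=np.arange(-.01,.05,.0003); v=np.array([vis(c,x,y,.055) for x in xs]).astype(int); g=v[:,0]-v[:,2]; k=np.nonzero(g>60)[0]; out.append(xs[k[0]].round(4) if len(k) else None)
    print(nm,'cover near edge',out)
E
```

```text
[0.39448982 0.23341196 0.18627201] [-0.47373759 -0.64010035  0.77221358] 9.1833
lever -0.09 [117, 120, 117] [147, 144, 137]
lever -0.085 [113, 111, 106] [143, 141, 134]
lever -0.08 [114, 96, 85] [122, 103, 89]
lever -0.075 [145, 81, 43] [193, 124, 74]
lever -0.07 [147, 99, 49] [203, 131, 75]
lever -0.06 [149, 104, 52] [212, 137, 81]
lever -0.05 [151, 104, 54] [212, 138, 82]
lever -0.04 [152, 104, 54] [211, 137, 80]
lever -0.03 [152, 104, 54] [212, 137, 83]
lever -0.02 [151, 102, 48] [211, 138, 83]
lever -0.01 [151, 104, 50] [212, 139, 84]
before cover far edge [np.float64(0.0843), np.float64(0.0846), np.float64(0.0837), np.float64(0.084)]
after cover far edge [np.float64(0.0795), np.float64(0.0798), np.float64(0.0786), np.float64(0.0789)]
before cover near edge [np.float64(0.0401), None, np.float64(0.0302), np.float64(0.0305)]
after cover near edge [np.float64(0.0254), np.float64(0.0257), np.float64(0.0254), np.float64(0.0254)]
```

```bash
python3 -c "
from h import *
print(ctrl.close_job())"
```

```text
the job is handed in; nothing more can be done
None
```

The orange latch is closed: the bar is behind the keeper hook, the lever lies flat, and the cover has moved in by the full 5 mm and holds with the robot clear; I kept clear of the blue box but did not recheck it, and handed the job in at about 9 s.

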